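# Pour the ball erasers through the swing funnel into the narrow jar

### The arm

A 7-joint arm with a two-finger parallel gripper is mounted at the origin on the work surface. World frame = base frame: x ahead of the robot, y to its left, z up, the work surface at z = 0. Lengths are in m, angles in rad, forces in N, time in s.
With the tool pointing down it reaches from about 0.425 to 0.8 m from the base axis. Payload 8.3 kg.
Tool frame: the origin (TCP) lies midway between the tips of the shut fingers; the grasp point (between the pads) lies 19 mm behind it; z points along the fingers, y is the direction in which the jaws open and shut (so a half turn about z gives the same grasp; the last joint's range is limited). The gripper opens to 85 mm and grips with 20 to 120 N. Pads are 22 mm wide; open, the fingers measure 114 mm over their backs; the gripper's body (76 mm by 85 mm) begins 54 mm behind the grasp point. The pads swing forward as they close: fully open they stand 13 mm farther back than shut.
Start: joints at [-1.268, 0.383, 0.016, 1.37, -0.006, 1.388, -0.046], TCP at [0.224, 0.584, 0.231] pointing down, gripper open.
Joint ranges: [-2.95, 2.95], [-0.25, 2.06], [-1.52, 1.56], [0.18, 2.33], [-1.44, 4.58], [0.02, 2.06], [-3.01, 3.01]. Speed limits (rad/s): [2.39, 2.39, 3.01, 3.01, 3.14, 3.14, 3.14].

### API

Orientations are given as a rotation vector (axis times angle).
In Python, from station import get_state, eyes, hand_in gives the robot as it stands. The module is installed in compiled form; this text tells all that it offers.
- The arm moves only by the tool arm_command, never from a script. Its argument "increments" is a list of rows, each an object of numbers: "hand": the closure, from -1 (fully open) to 1 (shut); "tx", "ty", "tz": the shift along the tool's x, y, z in mm; "rx", "ry", "rz": the turn, a rotation vector about the tool's x, y, z in rad. A call has 1 to 10 rows; each row is the pose to reach, as a shift and turn from the pose commanded when the call began, along the tool's axes at that moment; what a row does not reach only later rows make up. A row lasts 1/8 s, in which the tool goes at most 62.5 mm and 10.7 degrees, less where a joint would pass 70% of its speed; a pose out of reach is approached as far as the arm can. A call with a gripper value outside its range is refused whole. The fingers move at their own pace and stop on an object; the grip force is fixed at half the most. Time passes only in rows, so rows that repeat a pose let the fingers close. It gives the time, the measured TCP pose, the force and the opening at its end, in the units of the state.
- get_state(): the state, without advancing time (a new reading comes with each control period).
- eyes.get_image(name): name is "side" or "top"; returns the picture (480x640x3 uint8, red, green, blue); there is no depth.
- eyes.camera_info(name): a dict with "vfov" (degrees; the focal length in pixels is half the picture's height over the tangent of half this angle, whatever the lens; pixels are square), "cx", "cy" (the principal point, pixels), "eye" and "rotation" of the camera in the world. Camera axes: x right, y down, z forward; pixel columns grow to the right and rows downward; lengths in m; the calibration is good to about 2 mm. A picture is of the moment at which its call begins. camera_info takes no time and is no camera call.
- hand_in(): hands the job in, once; it reports no verdict.
The state is a dict: "t": time; "q": joint angles; "joint_velocities": joint speeds; "effort": joint torques, N m; "position": TCP position; "tcp_rot": TCP orientation; "wrist_force": force on the tool from outside, world axes, zero at the start; "moment": the same for the moment, N m; "width": finger opening in m.
Only numpy, scipy, OpenCV 4.12 (cv2) and the standard library are available. Lean on these libraries where they do the work, as an engineer would, in place of code of your own. Each camera call takes 0.05 s, during which the arm holds its last target. There are 200 camera calls.

### The job

Swing the funnel round until its spout stands centred over the open glass jar, then pour all five ball erasers from the scoop through the funnel into the jar. Set the empty scoop back upright on its cork mat; leave the funnel over the jar and the jar standing where it is, and do not disturb the mug, the jar of rubber bands, the tape roll or the stapler.

Things in the scene. Friction and masses are not known exactly. Their poses are not given: they have to be found in the camera images.
- funnel_arm (a joint): swing angle (rad) of the arm that carries the aluminium funnel; the hinge axis is the upright steel post of the stand. It grows anticlockwise seen from above, range -0.5 to 1.4, light friction holds it where it is left. At the start it is parked swung away from the jar.
- hinge_axis (a point): point on the vertical hinge axis, 150 mm above the table; the post is 20 mm thick on a fixed round foot 100 mm across and 14 mm high; hub 32 mm across, top at 158 mm
- spout (a point): centre of the funnel's lower opening, 100 mm above the table and 160 mm from the hinge axis. Spout 58 mm outside, 52 mm inside, 13 mm long, straight down; above it the cone widens to a round rim 150 mm across, 156 mm above the table. Moves with the arm.
- swing_knob (a point): grip point of the upright round wooden knob on the arm, between post and funnel, 45 mm from the hinge axis; knob 22 mm thick, from 150 to 202 mm above the table, this point is at 187 mm. Grip it with the fingers on its two sides across the arm, and move it along its arc.
- jar: loose clear open glass jar, empty, 72 mm outside, 64 mm inside, 90 mm high, 0.35 kg; origin at the centre of its underside. It stands on the circle that the spout travels (to about 2 mm); there are 10 mm between jar rim and spout.
- jar_mouth (a point): centre of the jar's mouth, 90 mm above its underside
- mat: thin cork mat, 220 x 160 x 4 mm, fixed; origin at the centre of its underside, long side along its x
- scoop: grey plastic scoop, loose, 0.16 kg, standing on the mat with the erasers in it; origin under its middle. Body 136 mm long (x from -71 to 65 mm), 76 mm wide, walls 4 mm thick and up to 45 mm high; no front wall: the floor rises at 12 degrees from x = -20 mm to the open lip at -x. A handle block stands on its rear end. Tipping the lip down by 35 to 45 degrees empties it.
- scoop_handle (a point): grip point on the scoop's upright handle, at (78, 0, 83) mm in the scoop's frame; the handle is a plain block, 30 mm along x, 18 mm across y, from 0 to 105 mm above the scoop's underside. Grip it from above across its 18 mm.
- scoop_lip (a point): middle of the scoop's open front lip, at (-71, 0, 14.5) mm in the scoop's frame (upper edge of the floor there)
- eraser0_center (a point): centre of white ball eraser 1 of 5: hard rubber ball 25 mm across, 11 g, in the scoop at the start
- eraser1_center (a point): centre of white ball eraser 2 of 5: hard rubber ball 25 mm across, 11 g, in the scoop at the start
- eraser2_center (a point): centre of white ball eraser 3 of 5: hard rubber ball 25 mm across, 11 g, in the scoop at the start
- eraser3_center (a point): centre of white ball eraser 4 of 5: hard rubber ball 25 mm across, 11 g, in the scoop at the start
- eraser4_center (a point): centre of white ball eraser 5 of 5: hard rubber ball 25 mm across, 11 g, in the scoop at the start
- mug: bystander: navy ceramic mug with two pencils, 80 mm across, 90 mm high (pencils to 126 mm), handle at its +y; origin at the centre of its underside
- band_jar: bystander: closed glass jar of rubber bands with a metal lid, 78 mm across, 103 mm high; origin at the centre of its underside
- tape: bystander: roll of tape lying flat, 90 mm across, 24 mm high; origin at the centre of its underside
- stapler: bystander: stapler lying along its x, 140 x 36 x 45 mm; origin at the centre of its underside

How it is judged:
On the way, in this order (a step that is already met when the one before it is completed fails the run):
1. the funnel's spout stands centred over the jar's mouth (horizontal distance between spout and jar_mouth below 0.014 m), for 0.2 s.
2. with the funnel over the jar, erasers go into the funnel from the tipped scoop (horizontal distance between spout and jar_mouth below 0.014 m and ((horizontal distance between eraser0_center and spout below 0.07 m and z of eraser0_center in the frame of spout between 0 and 0.065 m) or (horizontal distance between eraser1_center and spout below 0.07 m and z of eraser1_center in the frame of spout between 0 and 0.065 m) or (horizontal distance between eraser2_center and spout below 0.07 m and z of eraser2_center in the frame of spout between 0 and 0.065 m) or (horizontal distance between eraser3_center and spout below 0.07 m and z of eraser3_center in the frame of spout between 0 and 0.065 m) or (horizontal distance between eraser4_center and spout below 0.07 m and z of eraser4_center in the frame of spout between 0 and 0.065 m)) and angle between scoop's own z axis and vertical above 0.12 rad and horizontal distance between scoop_lip and spout below 0.11 m).
3. all five erasers lie in the jar (horizontal distance between each of eraser0_center, eraser1_center, eraser2_center, eraser3_center, eraser4_center and jar below 0.034 m and z of eraser0_center in the frame of jar between 0 and 0.088 m and z of eraser1_center in the frame of jar between 0 and 0.088 m and z of eraser2_center in the frame of jar between 0 and 0.088 m and z of eraser3_center in the frame of jar between 0 and 0.088 m and z of eraser4_center in the frame of jar between 0 and 0.088 m), for 0.2 s.
At the end, for the whole second after the job is handed in: All five ball erasers are inside the jar; the jar stands upright within 25 mm of where it began; the spout is within 18 mm of the jar's axis; the scoop stands upright (within 0.1 rad), at rest on the mat, its origin within 60 mm of the mat's centre (all of step 3 and horizontal distance between spout and jar_mouth below 0.018 m and angle between jar's own z axis and vertical below 0.08 rad and distance of jar from where it was at the start of the episode below 0.025 m and linear speed of each of jar, scoop below 0.02 m/s and horizontal distance between scoop and mat below 0.06 m and height (world z) of scoop below 0.01 m and angle between scoop's own z axis and vertical below 0.1 rad); the robot touches nothing.
It fails at once if the jar is tipped (over 0.3 rad) (angle between jar's own z axis and vertical above 0.3 rad).
It fails at once if the mug is moved more than 25 mm or tipped (distance of mug from where it was at the start of the episode above 0.025 m or angle between mug's own z axis and vertical above 0.3 rad).
It fails at once if the jar of rubber bands is moved more than 25 mm or tipped (distance of band_jar from where it was at the start of the episode above 0.025 m or angle between band_jar's own z axis and vertical above 0.3 rad).
It fails at once if the tape roll is moved more than 25 mm or tipped (distance of tape from where it was at the start of the episode above 0.025 m or angle between tape's own z axis and vertical above 0.3 rad).
It fails at once if the stapler is moved more than 25 mm or tipped (distance of stapler from where it was at the start of the episode above 0.025 m or angle between stapler's own z axis and vertical above 0.3 rad).
It also fails if it takes over 72 s, if anything falls off the work surface, if the arm or the gripper's body presses on something with over 40 N, if the wrist force passes 120 N, or if a joint passes its speed limit or range.

## Working session

There is one attempt and no reset: what is moved stays moved. The work goes in short steps, Python scripts to look and compute and a tool call to move; the robot and the scene stay as the last step left them, time stands still between calls to the robot, and variables do not carry over. Pictures are saved under pics/ and viewed, about 8 in all and at most 12, crops included, and the job is handed in when it is done.

Besides the shell and the picture viewer there is one more tool, called after "Call:" as name([rows], argument=value, ...), one row to a line, values as JSON. arm_command: Moves the arm, as the interface text tells. Its arguments: {"type":"object","properties":{"increments":{"type":"array","items":{"type":"object","properties":{"hand":{"type":"number"},"tx":{"type":"number"},"ty":{"type":"number"},"tz":{"type":"number"},"rx":{"type":"number"},"ry":{"type":"number"},"rz":{"type":"number"}}}}},"required":["increments"]}

```bash
mkdir -p pics
python3 - <<'E'
from station import get_state, eyes
import cv2
for n in("side","top"):
    cv2.imwrite(f"pics/{n}0.png",eyes.get_image(n)[:,:,::-1]); print(n,eyes.camera_info(n))
s=get_state();print(s)
E
```

```text
side {'vfov': 44.227576654768995, 'cx': 320.8321818749227, 'cy': 235.6781502166531, 'eye': array([0.33436854, 0.68062133, 0.95844609]), 'rotation': array([-0.38893486,  2.78879749, -1.16179164])}
top {'vfov': 46.59147379767374, 'cx': 317.26519924915743, 'cy': 237.3398974566725, 'eye': array([ 0.41172593, -0.11479403,  1.38183887]), 'rotation': array([-2.17281107,  2.14082818, -0.10514708])}
{'t': 0.1, 'q': array([-1.26789725,  0.3841191 ,  0.01640879,  1.37105451, -0.00632468,
        1.38819524, -0.04651867]), 'joint_velocities': array([ 2.32022018e-04, -2.56026114e-03,  9.93688292e-04, -3.20002383e-03,
       -9.39776235e-04,  4.27491645e-05, -1.25853517e-03]), 'effort': array([ 3.20054918e-03, -6.29129505e+01,  8.47645942e-01, -3.72758818e+01,
        1.68179744e-02,  1.05157855e-02, -6.52443441e-05]), 'position': array([0.22337243, 0.5832345 , 0.23039846]), 'tcp_rot': array([-5.71328610e-01, -3.08889608e+00,  2.67093939e-03]), 'wrist_force': array([ 0.31008611, -0.03792135,  0.87018535]), 'moment': array([-0.02095869,  0.0409403 ,  0.06684324]), 'width': 0.08534463399390743}
```

View pics/side0.png

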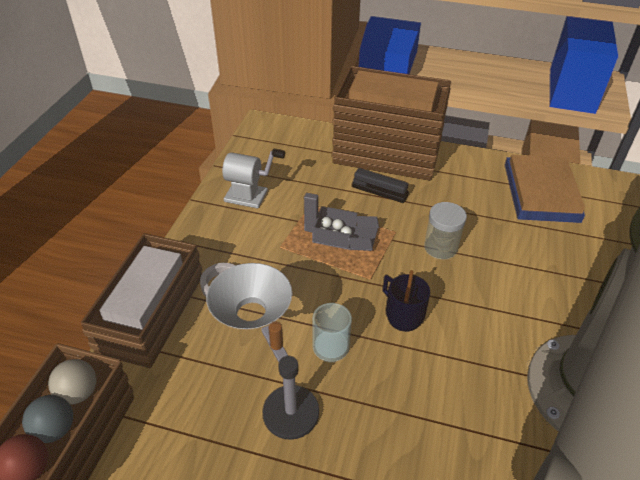

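View pics/top0.png

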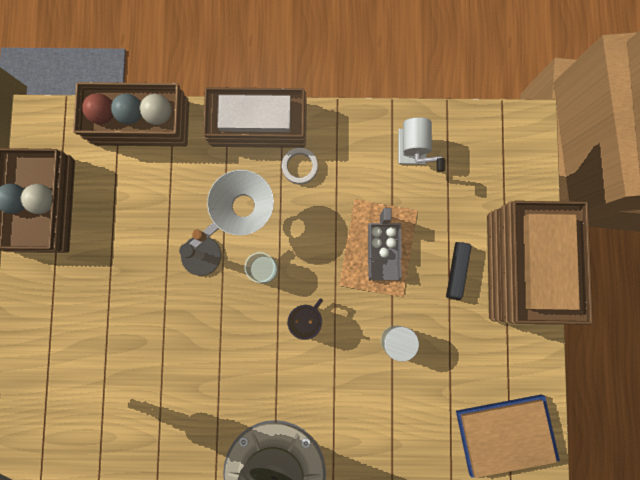

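```bash
cat > h.py <<'E'
import numpy as np, cv2
from scipy.spatial.transform import Rotation as R
from station import get_state, eyes
class Cam:
    def __init__(s,n):
        i=eyes.camera_info(n); s.f=240/np.tan(np.radians(i["vfov"])/2); s.c=np.array([i["cx"],i["cy"]]); s.e=i["eye"]; s.R=R.from_rotvec(i["rotation"]).as_matrix()
    def proj(s,p):
        q=s.R.T@(np.array(p)-s.e); return s.f*q[:2]/q[2]+s.c
    def ray(s,uv):
        return s.R@np.append((np.array(uv)-s.c)/s.f,1)
    def plane(s,uv,z):
        d=s.ray(uv); return s.e+d*(z-s.e[2])/d[2]
def tri(a,ua,b,ub):
    da,db=a.ray(ua),b.ray(ub); k=np.linalg.lstsq(np.c_[da,-db],b.e-a.e,rcond=None)[0]
    pa,pb=a.e+k[0]*da,b.e+k[1]*db; return (pa+pb)/2,np.linalg.norm(pa-pb)
T,S=Cam("top"),Cam("side")
E
python3 - <<'E'
from h import *
np.set_printoptions(precision=4,suppress=True)
print(T.R,S.R)
for p in([0,0,0],[.5,0,0],[.224,.584,.23],[.224,.584,0]): print(p,T.proj(p),S.proj(p))
for n,ut,us in(("handle top",(386,212),(311,198)),("knob top",(197,235),(275,326)),("hub",(202,243),(289,363)),("mouth",(262,267),(332,318)),("rim",(241,203),(249,298))): print(n,*tri(T,ut,S,us))
print("foot",T.plane((200,256),.014),S.plane((291,413),.014))
E
```

```text
[[ 0.0156 -0.9936  0.1116]
 [-0.9998 -0.014   0.0154]
 [-0.0137 -0.1119 -0.9936]] [[-0.9629 -0.1969  0.1845]
 [-0.2697  0.6772 -0.6846]
 [ 0.0098 -0.709  -0.7052]]
[0, 0, 0] [274.3927 473.1031] [592.096  391.2215]
[0.5, 0, 0] [279.2604 263.6086] [328.1958 329.3866]
[0.224, 0.584, 0.23] [-19.7079 387.5171] [452.9724 734.7886]
[0.224, 0.584, 0] [ 38.0915 372.8561] [421.4223 756.0801]
handle top [ 0.613  -0.2535  0.106 ] 0.006598466767933135
knob top [0.5463 0.1607 0.2026] 0.0013951534059473479
hub [0.5309 0.1672 0.1168] 0.012575134536486707
mouth [0.4858 0.0331 0.0841] 0.0006939864979150546
rim [0.6261 0.0773 0.1464] 0.00043782514359482427
foot [0.515 0.195 0.014] [0.5133 0.1997 0.014 ]
```

Run:
```python
import cv2,numpy as np
t=cv2.imread("pics/top0.png");s=cv2.imread("pics/side0.png")
a=cv2.resize(t[160:300,170:310],(400,400),interpolation=cv2.INTER_CUBIC)   # scale 2.857
b=cv2.resize(s[250:450,200:400],(400,400),interpolation=cv2.INTER_CUBIC)   # 2
c=cv2.resize(t[190:310,330:430],(333,400)[:2],interpolation=cv2.INTER_CUBIC) # 3.33
cv2.imwrite("pics/c1.png",np.hstack([a,b]))
d=cv2.resize(s[180:290,270:410],(467,367),interpolation=cv2.INTER_CUBIC)
d=cv2.copyMakeBorder(d,0,33,0,0,cv2.BORDER_CONSTANT)
cv2.imwrite("pics/c2.png",np.hstack([c,d]))
```

```text
(no output)
```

View pics/c1.png

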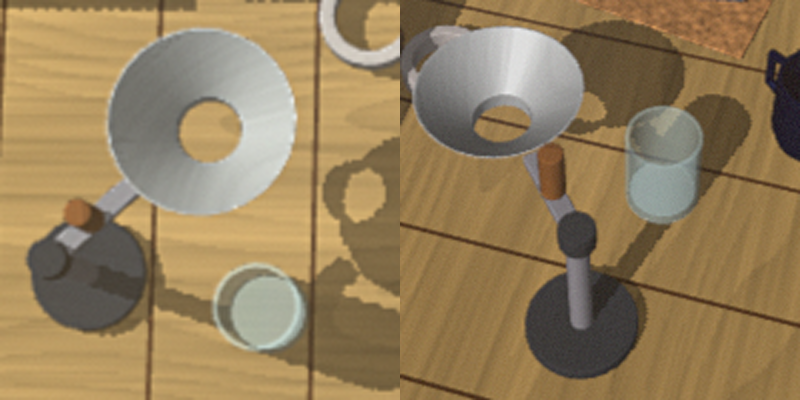

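View pics/c2.png

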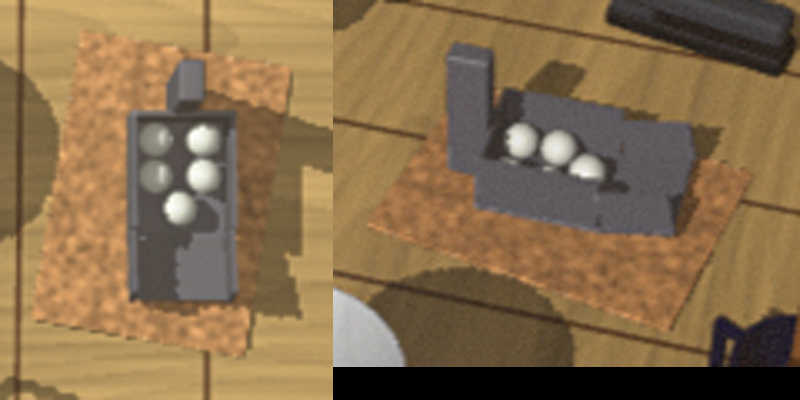

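Run:
```python
from h import *
np.set_printoptions(precision=4,suppress=True)
c1=lambda x,y:(170+x/2.857-.3,160+y/2.857-.3)
c1s=lambda x,y:(200+(x-400)/2-.25,250+y/2-.25)
c2=lambda x,y:(330+x/3.33-.35,190+y/3.33-.35)
c2s=lambda x,y:(270+(x-333)/3.336-.35,180+y/3.336-.35)
foot=(T.plane(c1(88.5,274),.014)+S.plane(c1s(581.5,324.5),.014))/2
print("foot",T.plane(c1(88.5,274),.014),S.plane(c1s(581.5,324.5),.014))
hub=T.plane(c1(50,257),.158);print("hub",hub)
rim=T.plane(c1(202.5,121.5),.156);print("rim",rim,S.plane(c1s(499.5,91),.156),tri(T,c1(202.5,121.5),S,c1s(499.5,91)))
print("knob",tri(T,c1(77,211),S,c1s(552,152)),T.plane(c1(77,211),.202))
m=T.plane(c1(258.5,306.5),.09);print("mouth",m,S.plane(c1s(664.5,133),.09))
for h in(foot,hub):
  for p in(rim,m):d=(p-h)[:2];print(np.hypot(*d),np.degrees(np.arctan2(d[1],d[0])))
print("handle",tri(T,c2(193,82),S,c2s(471,51)),T.plane(c2(193,82),.109))
for z,l in((.049,[(128,113),(237,112)]),(.0185,[(130,300),(237,300)]),(.004,[(80,30),(293,68),(245,355),(35,320)])):
  print(z,[T.plane(c2(*p),z)[:2] for p in l])
```

```text
foot [0.516  0.1934 0.014 ] [0.5147 0.1981 0.014 ]
hub [0.5178 0.1914 0.158 ]
rim [0.626  0.0767 0.156 ] [0.6242 0.0784 0.156 ] (array([0.6257, 0.0769, 0.1539]), np.float64(0.0013496882192548336))
knob (array([0.5472, 0.1608, 0.2037]), np.float64(0.0028570465806298144)) [0.5488 0.1615 0.202 ]
mouth [0.4858 0.0367 0.09  ] [0.4854 0.0335 0.09  ]
0.16249849788940904 -47.11759801730818
0.1618207021087775 -100.54613689458795
0.15762806022079007 -46.66766398062831
0.15795374384306693 -101.69895937462948
handle (array([ 0.6101, -0.2559,  0.1126]), np.float64(0.0002961424336953074)) [ 0.6105 -0.2564  0.109 ]
0.049 [array([ 0.5966, -0.2161]), array([ 0.5984, -0.2948])]
0.0185 [array([ 0.4627, -0.2206]), array([ 0.4639, -0.2988])]
0.004 [array([ 0.6653, -0.1831]), array([ 0.6385, -0.3428]), array([ 0.4241, -0.3066]), array([ 0.4474, -0.1517])]
```

```bash
cat >> h.py <<'E'
np.set_printoptions(precision=4,suppress=True)
def down(deg):
    a=np.radians(deg); y=np.array([np.cos(a),np.sin(a),0]); z=np.array([0,0,-1.]); return R.from_matrix(np.c_[np.cross(y,z),y,z])
def rows(targets,base=None):
    if base is None:
        s=get_state(); base=(s["position"],R.from_rotvec(s["tcp_rot"]))
    p0,r0=base
    for p,r in targets:
        print(np.round(1000*r0.inv().apply(np.array(p)-p0),1),np.round((r0.inv()*r).as_rotvec(),3))
E
python3 - <<'E'
from h import *
rows([((.547,.1607,.26),down(43)),((.547,.1607,.168),down(43))])
E
```

```text
[-453.4 -278.9  -29.1] [-0.002  0.     0.455]
[-453.4 -278.7   62.9] [-0.002  0.     0.455]
```

Call:
arm_command([
  {"hand":-1,"tx":-50,"ty":-31,"tz":-29,"rz":0.05},
  {"hand":-1,"tx":-100,"ty":-62,"tz":-29,"rz":0.1},
  {"hand":-1,"tx":-151,"ty":-93,"tz":-29,"rz":0.15},
  {"hand":-1,"tx":-201,"ty":-124,"tz":-29,"rz":0.2},
  {"hand":-1,"tx":-251,"ty":-155,"tz":-29,"rz":0.25},
  {"hand":-1,"tx":-302,"ty":-186,"tz":-29,"rz":0.3},
  {"hand":-1,"tx":-352,"ty":-217,"tz":-29,"rz":0.36},
  {"hand":-1,"tx":-402,"ty":-248,"tz":-29,"rz":0.41},
  {"hand":-1,"tx":-453.4,"ty":-278.9,"tz":-29,"rz":0.455},
  {"hand":-1,"tx":-453.4,"ty":-278.9,"tz":-29,"rz":0.455},
])

```text
validation failed for argument at $.in...
```

Run:
```python
from h import *
s=get_state();print(s["t"],s["position"],s["q"])
rows([((.547,.1607,.26),down(43)),((.547,.1607,.168),down(43))])
```

```text
0.1 [0.2234 0.5832 0.2304] [-1.2679  0.3841  0.0164  1.3711 -0.0063  1.3882 -0.0465]
[-453.4 -278.9  -29.1] [-0.002  0.     0.455]
[-453.4 -278.7   62.9] [-0.002  0.     0.455]
```

Call:
arm_command([
  {"hand":-1.0,"tx":-50.0,"ty":-31.0,"tz":-29.0,"rx":0.0,"ry":0.0,"rz":0.05},
])

```text
t: 0.22
position: [0.2528, 0.54, 0.2552]
tcp_rot: [-0.636, -3.073, 0.01]
wrist_force: [1.8, 0.3, -0.1]
width: 0.0854
```

Run:
```python
from h import *
r0=R.from_rotvec([-.5713286,-3.0888961,.00267]);p0=np.array([.2237,.5837,.2307])
b=(p0+r0.apply(np.array([-50,-31,-29])/1000),r0*R.from_rotvec([0,0,.05]))
rows([((.547,.1607,.26),down(43))],b)
```

```text
[-415.1 -228.     0.2] [-0.002  0.     0.405]
```

Call:
arm_command([
  {"hand":-1,"tx":-52,"ty":-28,"tz":0,"rx":0,"ry":0,"rz":0.05},
  {"hand":-1,"tx":-104,"ty":-57,"tz":0,"rx":0,"ry":0,"rz":0.1},
  {"hand":-1,"tx":-156,"ty":-86,"tz":0,"rx":0,"ry":0,"rz":0.15},
  {"hand":-1,"tx":-208,"ty":-114,"tz":0,"rx":0,"ry":0,"rz":0.2},
  {"hand":-1,"tx":-260,"ty":-142,"tz":0,"rx":0,"ry":0,"rz":0.25},
  {"hand":-1,"tx":-311,"ty":-171,"tz":0,"rx":0,"ry":0,"rz":0.3},
  {"hand":-1,"tx":-363,"ty":-200,"tz":0,"rx":0,"ry":0,"rz":0.35},
  {"hand":-1,"tx":-415,"ty":-228,"tz":0,"rx":0,"ry":0,"rz":0.405},
  {"hand":-1,"tx":-415,"ty":-228,"tz":0,"rx":0,"ry":0,"rz":0.405},
  {"hand":-1,"tx":-415,"ty":-228,"tz":0,"rx":0,"ry":0,"rz":0.405},
])

```text
t: 1.48
position: [0.5447, 0.163, 0.2584]
tcp_rot: [-1.253, -2.88, 0.001]
wrist_force: [0.1, 1.3, 0.7]
width: 0.0853
```

Run:
```python
from h import *
s=get_state();print(s["t"],s["position"],s["q"])
rows([((.547,.1607,.26),down(43)),((.547,.1607,.168),down(43))])
cv2.imwrite("pics/s1.png",cv2.resize(eyes.get_image("side")[180:420,160:480,::-1],(640,480)))
```

```text
1.475 [0.5447 0.163  0.2584] [-0.6602  0.2565  0.3897  1.4992 -0.0982  1.4062  0.484 ]
[-3.2  0.1 -1.6] [-0.001 -0.001 -0.001]
[-3.3  0.2 90.4] [-0.001 -0.001 -0.001]
```

View pics/s1.png

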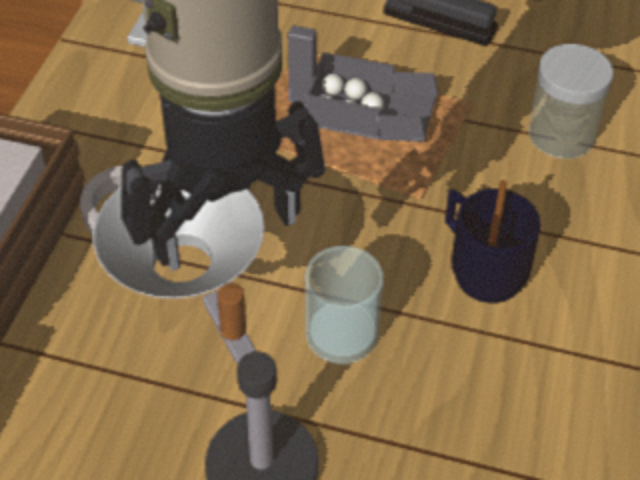

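Call:
arm_command([
  {"hand":-1,"tx":-2,"ty":0,"tz":30,"rx":0,"ry":0,"rz":0},
  {"hand":-1,"tx":-2,"ty":0,"tz":60,"rx":0,"ry":0,"rz":0},
  {"hand":-1,"tx":-2,"ty":0,"tz":90,"rx":0,"ry":0,"rz":0},
  {"hand":-1,"tx":-2,"ty":0,"tz":90,"rx":0,"ry":0,"rz":0},
  {"hand":-1,"tx":-2,"ty":0,"tz":90,"rx":0,"ry":0,"rz":0},
])

```text
t: 2.15
position: [0.5465, 0.1624, 0.1702]
tcp_rot: [1.251, 2.881, 0.002]
wrist_force: [0.9, 0.4, -0.2]
width: 0.0854
```

Call:
arm_command([
  {"hand":1,"tx":0,"ty":0,"tz":0,"rx":0,"ry":0,"rz":0},
  {"hand":1,"tx":0,"ty":0,"tz":0,"rx":0,"ry":0,"rz":0},
  {"hand":1,"tx":0,"ty":0,"tz":0,"rx":0,"ry":0,"rz":0},
  {"hand":1,"tx":0,"ty":0,"tz":0,"rx":0,"ry":0,"rz":0},
  {"hand":1,"tx":0,"ty":0,"tz":0,"rx":0,"ry":0,"rz":0},
  {"hand":1,"tx":0,"ty":0,"tz":0,"rx":0,"ry":0,"rz":0},
])

```text
t: 2.9
position: [0.5467, 0.1616, 0.1694]
tcp_rot: [1.253, 2.88, 0.001]
wrist_force: [0.2, 0.4, 5.7]
width: 0.0204
```

Run:
```python
from h import *
s=get_state();print(s["t"],s["position"],s["width"],s["wrist_force"])
H=np.array([.5165,.1935,0]); p=s["position"]; r=R.from_rotvec(s["tcp_rot"])
print((p-H),np.degrees(np.arctan2(*(p-H)[[1,0]])))
L=[]
for a in -np.linspace(0,53.8,10)[1:]:
    q=R.from_euler("z",a,degrees=True); L.append((H+q.apply(p-H),q*r))
rows(L)
```

```text
2.9 [0.5467 0.1616 0.1694] 0.02040917884210563 [0.1612 0.3949 5.7457]
[ 0.0302 -0.0319  0.1694] -46.6124633988927
[ 0.2 -4.6 -0. ] [ 0.    -0.     0.104]
[ 0.9 -9.1 -0. ] [ 0.    -0.     0.209]
[  2.  -13.5  -0. ] [ 0.    -0.     0.313]
[  3.6 -17.8  -0. ] [ 0.    -0.     0.417]
[  5.7 -21.9  -0. ] [ 0.    -0.     0.522]
[  8.1 -25.8  -0. ] [ 0.    -0.001  0.626]
[ 11.  -29.4  -0. ] [ 0.    -0.001  0.73 ]
[ 14.2 -32.7  -0. ] [ 0.    -0.001  0.835]
[ 17.7 -35.6  -0. ] [ 0.    -0.001  0.939]
```

Call:
arm_command([
  {"hand":1,"tx":0.2,"ty":-4.6,"tz":0,"rx":0,"ry":0,"rz":0.104},
  {"hand":1,"tx":0.9,"ty":-9.1,"tz":0,"rx":0,"ry":0,"rz":0.209},
  {"hand":1,"tx":2.0,"ty":-13.5,"tz":0,"rx":0,"ry":0,"rz":0.313},
  {"hand":1,"tx":3.6,"ty":-17.8,"tz":0,"rx":0,"ry":0,"rz":0.417},
  {"hand":1,"tx":5.7,"ty":-21.9,"tz":0,"rx":0,"ry":0,"rz":0.522},
  {"hand":1,"tx":8.1,"ty":-25.8,"tz":0,"rx":0,"ry":0,"rz":0.626},
  {"hand":1,"tx":11.0,"ty":-29.4,"tz":0,"rx":0,"ry":0,"rz":0.73},
  {"hand":1,"tx":14.2,"ty":-32.7,"tz":0,"rx":0,"ry":0,"rz":0.835},
  {"hand":1,"tx":17.7,"ty":-35.6,"tz":0,"rx":0,"ry":0,"rz":0.939},
  {"hand":1,"tx":17.7,"ty":-35.6,"tz":0,"rx":0,"ry":0,"rz":0.939},
])

```text
t: 4.15
position: [0.5085, 0.1506, 0.1694]
tcp_rot: [2.42, 2.003, 0.002]
wrist_force: [0.4, 2.6, 4.3]
width: 0.0206
```

Run:
```python
from h import *
s=get_state();print(s["t"],s["position"],s["width"],s["wrist_force"])
H=np.array([.5165,.1935,0]);p=s["position"];print(p-H,np.degrees(np.arctan2(*(p-H)[[1,0]])))
t=eyes.get_image("top")[:,:,::-1];s=eyes.get_image("side")[:,:,::-1]
a=cv2.resize(t[190:330,170:310],(400,400),interpolation=cv2.INTER_CUBIC)
b=cv2.resize(s[250:450,240:440],(400,400),interpolation=cv2.INTER_CUBIC)
cv2.imwrite("pics/c3.png",np.hstack([a,b]))
```

```text
4.15 [0.5085 0.1506 0.1694] 0.020595649783647512 [0.4173 2.5514 4.2977]
[-0.008  -0.0429  0.1694] -100.5266127237568
```

View pics/c3.png

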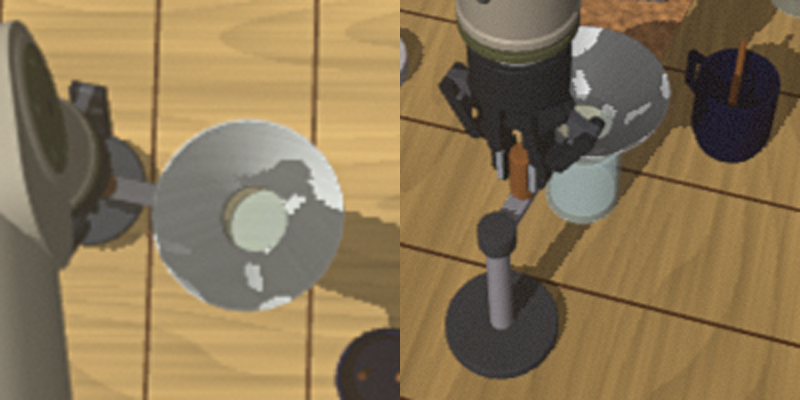

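Run:
```python
from h import *
print(T.plane((256.7,265.3),.156), T.proj([.4856,.0355,.09]))
```

```text
[0.4856 0.0367 0.156 ] [260.6877 267.0583]
```

Call:
arm_command([
  {"hand":0.2,"tx":0,"ty":0,"tz":0,"rx":0,"ry":0,"rz":0},
  {"hand":-0.3,"tx":0,"ty":0,"tz":0,"rx":0,"ry":0,"rz":0},
  {"hand":-0.5,"tx":0,"ty":0,"tz":0,"rx":0,"ry":0,"rz":0},
  {"hand":-0.5,"tx":0,"ty":0,"tz":-30,"rx":0,"ry":0,"rz":0},
  {"hand":-0.5,"tx":0,"ty":0,"tz":-70,"rx":0,"ry":0,"rz":0},
  {"hand":-0.5,"tx":0,"ty":0,"tz":-120,"rx":0,"ry":0,"rz":0},
  {"hand":-0.5,"tx":0,"ty":0,"tz":-120,"rx":0,"ry":0,"rz":0},
])

```text
t: 5.12
position: [0.5101, 0.1502, 0.2929]
tcp_rot: [2.42, 2.001, 0.01]
wrist_force: [0.3, -0.2, -1.2]
width: 0.0641
```

Run:
```python
from h import *
s=get_state();print(s["t"],s["position"],s["q"])
yaw=1.8
rows([((.610,-.256,.285),down(yaw+90)),((.610,-.256,.285),down(yaw-90))])
```

```text
5.125 [0.5101 0.1502 0.2929] [-0.8054  0.1574  0.5295  1.5449 -0.0808  1.4541 -0.4615]
[-380.2  174.4    7.4] [ 0.008  0.002 -1.791]
[-380.2  174.4    7.4] [ 0.002 -0.007  1.35 ]
```

Call:
arm_command([
  {"hand":-1,"tx":-42,"ty":19,"tz":1,"rx":0,"ry":0,"rz":0.15},
  {"hand":-1,"tx":-84,"ty":39,"tz":2,"rx":0,"ry":0,"rz":0.3},
  {"hand":-1,"tx":-127,"ty":58,"tz":3,"rx":0,"ry":0,"rz":0.45},
  {"hand":-1,"tx":-169,"ty":78,"tz":4,"rx":0,"ry":0,"rz":0.6},
  {"hand":-1,"tx":-211,"ty":97,"tz":5,"rx":0,"ry":0,"rz":0.75},
  {"hand":-1,"tx":-253,"ty":116,"tz":6,"rx":0,"ry":0,"rz":0.9},
  {"hand":-1,"tx":-296,"ty":136,"tz":7,"rx":0,"ry":0,"rz":1.05},
  {"hand":-1,"tx":-338,"ty":155,"tz":7,"rx":0,"ry":0,"rz":1.2},
  {"hand":-1,"tx":-380.2,"ty":174.4,"tz":7.4,"rx":0,"ry":-0.007,"rz":1.35},
  {"hand":-1,"tx":-380.2,"ty":174.4,"tz":7.4,"rx":0,"ry":-0.007,"rz":1.35},
])

```text
t: 6.38
position: [0.6065, -0.2607, 0.2793]
tcp_rot: [3.135, 0.037, -0.014]
wrist_force: [-0.7, 0.5, -1.1]
width: 0.0856
```

Run:
```python
from h import *
s=get_state();print(s["t"],s["position"],s["q"])
rows([((.610,-.256,.14),down(-88.2)),((.610,-.256,.068),down(-88.2))])
```

```text
6.375 [ 0.6065 -0.2607  0.2793] [-0.1725  0.5695  0.8877  1.1928 -0.421   1.5689 -0.9146]
[  4.9  -5.5 139.2] [ 0.006  0.009 -0.008]
[  5.6  -6.  211.2] [ 0.006  0.009 -0.008]
```

Call:
arm_command([
  {"hand":-1,"tx":2,"ty":-2,"tz":45,"rx":0,"ry":0,"rz":0},
  {"hand":-1,"tx":2,"ty":-2,"tz":90,"rx":0,"ry":0,"rz":0},
  {"hand":-1,"tx":2,"ty":-2,"tz":135,"rx":0,"ry":0,"rz":0},
  {"hand":-1,"tx":2,"ty":-2,"tz":135,"rx":0,"ry":0,"rz":0},
  {"hand":-1,"tx":2,"ty":-2,"tz":135,"rx":0,"ry":0,"rz":0},
])

```text
t: 7.0
position: [0.6101, -0.2546, 0.1482]
tcp_rot: [3.136, 0.052, -0.006]
wrist_force: [0.6, 0.0, 1.6]
width: 0.0851
```

Run:
```python
from h import *
s=get_state();print(s["t"],s["position"],s["q"])
rows([((.610,-.256,.068),down(-88.2))])
t=eyes.get_image("top")[:,:,::-1];s=eyes.get_image("side")[:,:,::-1]
a=cv2.resize(t[180:320,330:470],(400,400),interpolation=cv2.INTER_CUBIC)
b=cv2.resize(s[130:290,250:410],(400,400),interpolation=cv2.INTER_CUBIC)
cv2.imwrite("pics/c4.png",np.hstack([a,b]))
```

```text
7.0 [ 0.6101 -0.2546  0.1482] [-0.1955  0.6333  0.8427  1.4041 -0.4681  1.313  -0.8699]
[ 0.2  1.  80.2] [0.005 0.004 0.001]
```

View pics/c4.png

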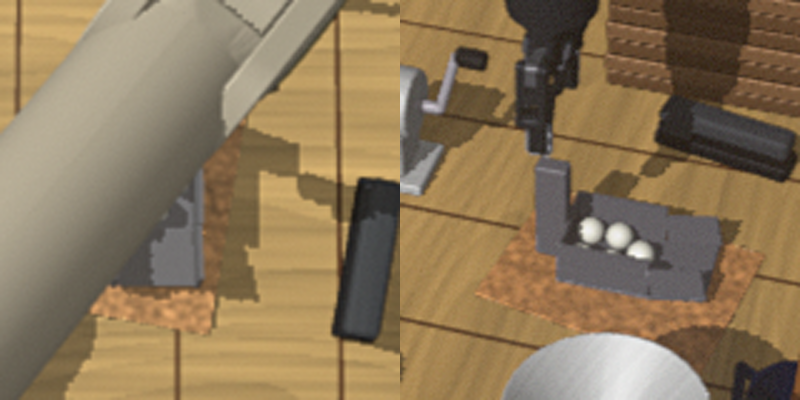

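Call:
arm_command([
  {"hand":-1,"tx":0,"ty":1,"tz":30,"rx":0,"ry":0,"rz":0},
  {"hand":-1,"tx":0,"ty":1,"tz":60,"rx":0,"ry":0,"rz":0},
  {"hand":-1,"tx":0,"ty":1,"tz":80,"rx":0,"ry":0,"rz":0},
  {"hand":-1,"tx":0,"ty":1,"tz":80,"rx":0,"ry":0,"rz":0},
  {"hand":-1,"tx":0,"ty":1,"tz":80,"rx":0,"ry":0,"rz":0},
])

```text
t: 7.72
position: [0.6098, -0.2566, 0.0681]
tcp_rot: [3.136, 0.05, -0.005]
wrist_force: [0.4, 0.4, 0.1]
width: 0.0856
```

Call:
arm_command([
  {"hand":1,"tx":0,"ty":0,"tz":0,"rx":0,"ry":0,"rz":0},
  {"hand":1,"tx":0,"ty":0,"tz":0,"rx":0,"ry":0,"rz":0},
  {"hand":1,"tx":0,"ty":0,"tz":0,"rx":0,"ry":0,"rz":0},
  {"hand":1,"tx":0,"ty":0,"tz":0,"rx":0,"ry":0,"rz":0},
  {"hand":1,"tx":0,"ty":0,"tz":0,"rx":0,"ry":0,"rz":0},
  {"hand":1,"tx":0,"ty":0,"tz":0,"rx":0,"ry":0,"rz":0},
  {"hand":1,"tx":0,"ty":0,"tz":-15,"rx":0,"ry":0,"rz":0},
  {"hand":1,"tx":0,"ty":0,"tz":-30,"rx":0,"ry":0,"rz":0},
  {"hand":1,"tx":0,"ty":0,"tz":-30,"rx":0,"ry":0,"rz":0},
])

```text
t: 8.85
position: [0.6101, -0.2565, 0.0986]
tcp_rot: [3.136, 0.05, -0.003]
wrist_force: [-0.4, -0.9, -1.4]
width: 0.0176
```

Run:
```python
from h import *
s=get_state();print(s["t"],s["position"],s["q"],s["width"],s["wrist_force"],s["tcp_rot"])
cv2.imwrite("pics/c5.png",cv2.resize(eyes.get_image("side")[130:290,250:410,::-1],(400,400),interpolation=cv2.INTER_CUBIC))
```

```text
8.85 [ 0.6101 -0.2565  0.0986] [-0.1834  0.6754  0.8173  1.458  -0.4998  1.2249 -0.8459] 0.017595079739279804 [-0.4298 -0.9231 -1.4154] [ 3.1358  0.0499 -0.0033]
```

View pics/c5.png

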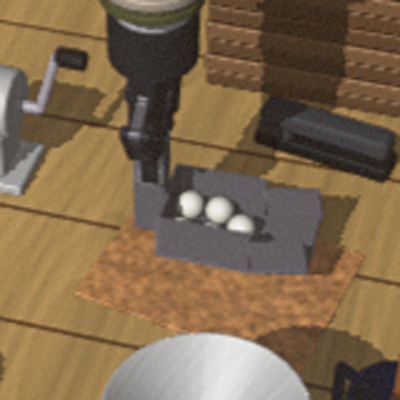

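```bash
cat >> h.py <<'E'
YAW=1.8
def pour(theta,lip):   # scoop tipped theta deg with its lip at lip
    q=R.from_euler("z",YAW,degrees=True)*R.from_euler("y",-theta,degrees=True)
    return np.array(lip)+q.apply([.149,0,.0495]), q*R.from_euler("z",-YAW,degrees=True)*down(YAW-90)
E
python3 - <<'E'
from h import *
p,r=pour(0,(.5055,.0355,.205)); print(p)
rows([((.61,-.2565,p[2]),r),(p,r)])
E
```

```text
[0.6544 0.0402 0.2545]
[  -0.2    1.1 -157. ] [0.005 0.003 0.   ]
[  53.7 -294.  -158.5] [0.005 0.003 0.   ]
```

Call:
arm_command([
  {"hand":1,"tx":0,"ty":0,"tz":-15,"rx":0,"ry":0,"rz":0},
  {"hand":1,"tx":0,"ty":0,"tz":-40,"rx":0,"ry":0,"rz":0},
  {"hand":1,"tx":0,"ty":0,"tz":-70,"rx":0,"ry":0,"rz":0},
  {"hand":1,"tx":0,"ty":0,"tz":-100,"rx":0,"ry":0,"rz":0},
  {"hand":1,"tx":0,"ty":0,"tz":-130,"rx":0,"ry":0,"rz":0},
  {"hand":1,"tx":1,"ty":-6,"tz":-150,"rx":0,"ry":0,"rz":0},
  {"hand":1,"tx":4,"ty":-20,"tz":-157,"rx":0.002,"ry":0,"rz":0},
  {"hand":1,"tx":8,"ty":-42,"tz":-158,"rx":0.003,"ry":0,"rz":0},
  {"hand":1,"tx":12,"ty":-68,"tz":-158,"rx":0.004,"ry":0.002,"rz":0},
  {"hand":1,"tx":17,"ty":-94,"tz":-158,"rx":0.005,"ry":0.003,"rz":0},
])

```text
t: 10.15
position: [0.6239, -0.1582, 0.2528]
tcp_rot: [-3.139, -0.052, 0.006]
wrist_force: [0.2, -0.3, -2.2]
width: 0.0172
```

Call:
arm_command([
  {"hand":1,"tx":5,"ty":-26,"tz":0,"rx":0,"ry":0,"rz":0},
  {"hand":1,"tx":10,"ty":-52,"tz":0,"rx":0,"ry":0,"rz":0},
  {"hand":1,"tx":14,"ty":-78,"tz":0,"rx":0,"ry":0,"rz":0},
  {"hand":1,"tx":19,"ty":-104,"tz":0,"rx":0,"ry":0,"rz":0},
  {"hand":1,"tx":24,"ty":-130,"tz":0,"rx":0,"ry":0,"rz":0},
  {"hand":1,"tx":29,"ty":-156,"tz":0,"rx":0,"ry":0,"rz":0},
  {"hand":1,"tx":33,"ty":-178,"tz":0,"rx":0,"ry":0,"rz":0},
  {"hand":1,"tx":36,"ty":-193,"tz":0,"rx":0,"ry":0,"rz":0},
  {"hand":1,"tx":37,"ty":-200,"tz":0,"rx":0,"ry":0,"rz":0},
  {"hand":1,"tx":37,"ty":-200,"tz":0,"rx":0,"ry":0,"rz":0},
])

```text
t: 11.4
position: [0.6546, 0.0403, 0.254]
tcp_rot: [-3.141, -0.05, 0.004]
wrist_force: [0.7, 0.5, -2.6]
width: 0.017
```

Run:
```python
from h import *
s=get_state();print(s["t"],s["position"],s["q"],s["width"],s["wrist_force"],s["tcp_rot"])
L=[pour(a,(.5055,.0355,z)) for a,z in ((0,.195),(5,.192),(10,.19),(15,.186),(20,.183),(25,.18),(30,.178),(35,.176),(40,.175),(44,.175))]
print(L[-1][0]); rows(L)
t=eyes.get_image("top")[:,:,::-1];s=eyes.get_image("side")[:,:,::-1]
a=cv2.resize(t[180:320,210:350],(400,400),interpolation=cv2.INTER_CUBIC)
b=cv2.resize(s[200:360,230:390],(400,400),interpolation=cv2.INTER_CUBIC)
cv2.imwrite("pics/c6.png",np.hstack([a,b]))
```

```text
11.4 [0.6546 0.0403 0.254 ] [-0.6372  0.5531  0.8525  1.2591 -0.4078  1.505  -1.3748] 0.016951227190779263 [ 0.6673  0.5335 -2.6346] [-3.1406 -0.05    0.0037]
[0.5783 0.0378 0.3141]
[-0.1  0.1  9.5] [-0.001  0.002  0.   ]
[-5.   0.1 -0.3] [-0.001  0.09   0.   ]
[-11.    0.1 -10.6] [-0.001  0.177  0.   ]
[-18.1   0.1 -18.3] [-0.001  0.264  0.   ]
[-26.1   0.1 -26.4] [-0.001  0.351  0.   ]
[-35.1   0.1 -33.7] [-0.001  0.439  0.   ]
[-44.9   0.1 -41.2] [-0.001  0.526  0.   ]
[-55.6   0.1 -47.9] [-0.001  0.613  0.   ]
[-66.9   0.1 -54.5] [-0.001  0.7    0.   ]
[-76.5   0.  -59.9] [-0.001  0.77   0.   ]
```

View pics/c6.png

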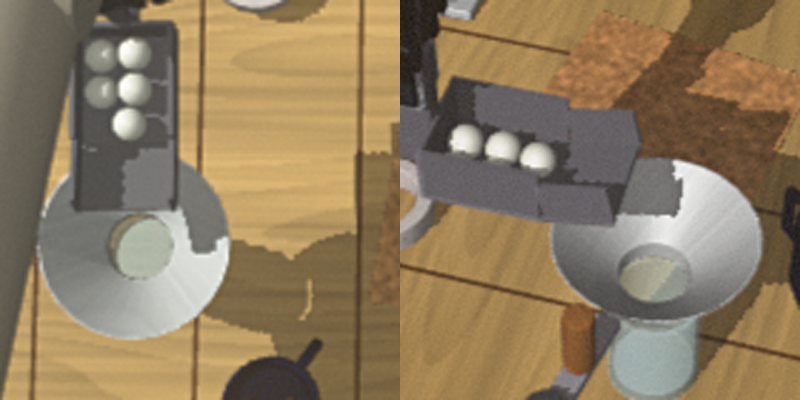

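Call:
arm_command([
  {"hand":1,"tx":-0.1,"ty":0,"tz":9.5,"rx":0,"ry":0.002,"rz":0},
  {"hand":1,"tx":-5,"ty":0,"tz":-0.3,"rx":0,"ry":0.09,"rz":0},
  {"hand":1,"tx":-11,"ty":0,"tz":-10.6,"rx":0,"ry":0.177,"rz":0},
  {"hand":1,"tx":-14.5,"ty":0,"tz":-14.5,"rx":0,"ry":0.22,"rz":0},
  {"hand":1,"tx":-18.1,"ty":0,"tz":-18.3,"rx":0,"ry":0.264,"rz":0},
  {"hand":1,"tx":-22,"ty":0,"tz":-22.4,"rx":0,"ry":0.308,"rz":0},
  {"hand":1,"tx":-26.1,"ty":0,"tz":-26.4,"rx":0,"ry":0.351,"rz":0},
  {"hand":1,"tx":-30.5,"ty":0,"tz":-30,"rx":0,"ry":0.395,"rz":0},
  {"hand":1,"tx":-35.1,"ty":0,"tz":-33.7,"rx":0,"ry":0.439,"rz":0},
  {"hand":1,"tx":-35.1,"ty":0,"tz":-33.7,"rx":0,"ry":0.439,"rz":0},
])

```text
t: 12.75
position: [0.6185, 0.0388, 0.2873]
tcp_rot: [-3.057, -0.048, -0.677]
wrist_force: [-0.6, 0.4, -1.8]
width: 0.0169
```

Run:
```python
from h import *
s=get_state();print(s["t"],s["position"],s["q"],s["width"],s["wrist_force"])
L=[pour(a,(.5055,.0355,z)) for a,z in ((25,.18),(30,.178),(35,.176),(40,.175),(44,.175))]
rows(L)
```

```text
12.75 [0.6185 0.0388 0.2873] [-1.09    0.0041  0.9711  1.7746  0.0383  0.9303 -1.6755] 0.016920244899810394 [-0.5787  0.3513 -1.8356]
[ 1.2 -0.3  0. ] [-0.003  0.    -0.001]
[ -4.5  -0.3 -11. ] [-0.003  0.088 -0.001]
[-11.4  -0.4 -21.5] [-0.003  0.175 -0.001]
[-18.8  -0.4 -32.3] [-0.003  0.262 -0.001]
[-25.2  -0.4 -41.3] [-0.003  0.332 -0.002]
```

Run:
```python
from h import *
t=eyes.get_image("top")[:,:,::-1];s=eyes.get_image("side")[:,:,::-1]
a=cv2.resize(t[180:320,210:350],(400,400),interpolation=cv2.INTER_CUBIC)
b=cv2.resize(s[200:360,230:390],(400,400),interpolation=cv2.INTER_CUBIC)
cv2.imwrite("pics/c7.png",np.hstack([a,b]))
```

View pics/c7.png

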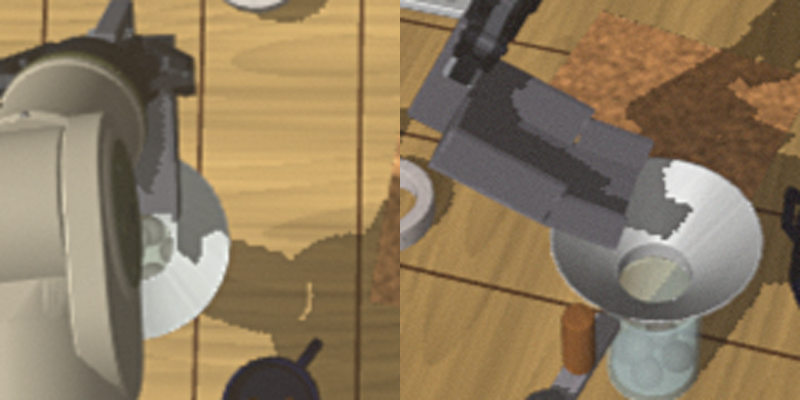

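Call:
arm_command([
  {"hand":1,"tx":0,"ty":0,"tz":-6,"rx":0,"ry":0.045,"rz":0},
  {"hand":1,"tx":-3,"ty":0,"tz":-11,"rx":0,"ry":0.09,"rz":0},
  {"hand":1,"tx":-3,"ty":0,"tz":-11,"rx":0,"ry":0.09,"rz":0},
])

```text
t: 13.22
position: [0.6118, 0.0387, 0.2962]
tcp_rot: [-3.024, -0.047, -0.814]
wrist_force: [-0.1, -0.2, -2.3]
width: 0.0173
```

Run:
```python
from h import *
s=get_state();print(s["t"],s["position"],s["q"],s["width"],s["wrist_force"])
L=[pour(a,(.5055,.0355,z)) for a,z in ((24,.185),(18,.19),(12,.195),(6,.205),(0,.21))]
rows(L)
```

```text
13.225 [0.6118 0.0387 0.2962] [-1.1112 -0.1295  0.898   1.8608  0.2393  0.851  -1.841 ] 0.017314836197556673 [-0.1354 -0.1915 -2.3064]
[ 5.7 -0.1  9.5] [-0.001 -0.107 -0.   ]
[10.8 -0.1 21.4] [-0.002 -0.211 -0.   ]
[14.3 -0.1 33.5] [-0.002 -0.316 -0.   ]
[18.5 -0.1 41.3] [-0.002 -0.421 -0.   ]
[18.5 -0.1 53.2] [-0.002 -0.526 -0.   ]
```

Call:
arm_command([
  {"hand":1,"tx":3,"ty":0,"tz":5,"rx":0,"ry":-0.053,"rz":0},
  {"hand":1,"tx":5.7,"ty":0,"tz":9.5,"rx":0,"ry":-0.107,"rz":0},
  {"hand":1,"tx":8.3,"ty":0,"tz":15.5,"rx":0,"ry":-0.159,"rz":0},
  {"hand":1,"tx":10.8,"ty":0,"tz":21.4,"rx":0,"ry":-0.211,"rz":0},
  {"hand":1,"tx":12.6,"ty":0,"tz":27.5,"rx":0,"ry":-0.264,"rz":0},
  {"hand":1,"tx":14.3,"ty":0,"tz":33.5,"rx":0,"ry":-0.316,"rz":0},
  {"hand":1,"tx":16.5,"ty":0,"tz":37.5,"rx":0,"ry":-0.368,"rz":0},
  {"hand":1,"tx":18.5,"ty":0,"tz":41.3,"rx":0,"ry":-0.421,"rz":0},
  {"hand":1,"tx":18.5,"ty":0,"tz":53.2,"rx":-0.002,"ry":-0.526,"rz":0},
  {"hand":1,"tx":18.5,"ty":0,"tz":53.2,"rx":-0.002,"ry":-0.526,"rz":0},
])

```text
t: 14.48
position: [0.6563, 0.0412, 0.2558]
tcp_rot: [3.138, 0.053, -0.007]
wrist_force: [0.4, 0.5, -1.8]
width: 0.0172
```

Run:
```python
from h import *
s=get_state();print(s["t"],s["position"],s["q"],s["width"],s["wrist_force"],s["tcp_rot"])
d=down(YAW-90)
rows([((.62,-.24,.26),d)])
t=eyes.get_image("top")[:,:,::-1];s=eyes.get_image("side")[:,:,::-1]
a=cv2.resize(t[180:320,210:350],(400,400),interpolation=cv2.INTER_CUBIC)
b=cv2.resize(s[200:400,230:430],(400,400),interpolation=cv2.INTER_CUBIC)
cv2.imwrite("pics/c8.png",np.hstack([a,b]))
```

```text
14.475 [0.6563 0.0412 0.2558] [-0.6724  0.5839  0.9283  1.2489 -0.4537  1.5253 -1.3457] 0.017203046718084977 [ 0.4405  0.5035 -1.7609] [ 3.138   0.0529 -0.0074]
[-45.7 279.9  -3.2] [0.003 0.005 0.002]
```

View pics/c8.png

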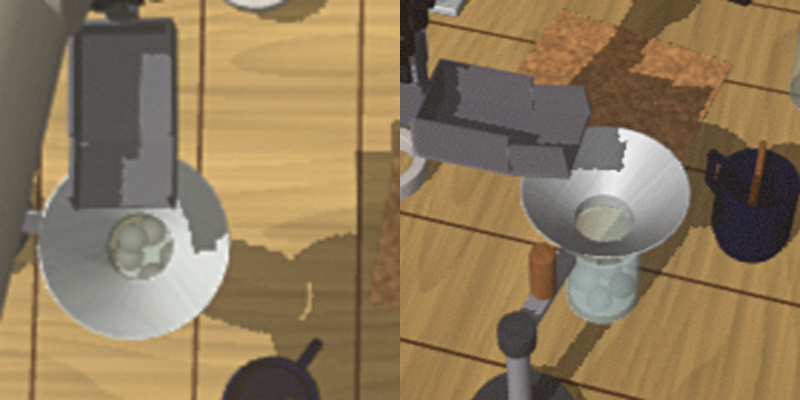

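Call:
arm_command([
  {"hand":1,"tx":-3,"ty":20,"tz":-1,"rx":0,"ry":0,"rz":0},
  {"hand":1,"tx":-9,"ty":55,"tz":-2,"rx":0,"ry":0,"rz":0},
  {"hand":1,"tx":-16,"ty":95,"tz":-3,"rx":0,"ry":0,"rz":0},
  {"hand":1,"tx":-22,"ty":135,"tz":-3,"rx":0,"ry":0,"rz":0},
  {"hand":1,"tx":-29,"ty":175,"tz":-3,"rx":0,"ry":0.002,"rz":0},
  {"hand":1,"tx":-35,"ty":215,"tz":-3,"rx":0.001,"ry":0.003,"rz":0},
  {"hand":1,"tx":-41,"ty":250,"tz":-3,"rx":0.002,"ry":0.004,"rz":0},
  {"hand":1,"tx":-45,"ty":275,"tz":-3,"rx":0.003,"ry":0.005,"rz":0.002},
  {"hand":1,"tx":-46,"ty":284,"tz":-3,"rx":0.003,"ry":0.005,"rz":0.002},
  {"hand":1,"tx":-46,"ty":284,"tz":-3,"rx":0.003,"ry":0.005,"rz":0.002},
])

```text
t: 15.82
position: [0.6174, -0.2455, 0.264]
tcp_rot: [-3.139, -0.044, -0.012]
wrist_force: [-0.9, -0.0, -2.9]
width: 0.0174
```

Call:
arm_command([
  {"hand":1,"tx":0,"ty":0,"tz":20,"rx":0,"ry":0,"rz":0},
  {"hand":1,"tx":0,"ty":0,"tz":55,"rx":0,"ry":0,"rz":0},
  {"hand":1,"tx":0,"ty":0,"tz":95,"rx":0,"ry":0,"rz":0},
  {"hand":1,"tx":0,"ty":0,"tz":130,"rx":0,"ry":0,"rz":0},
  {"hand":1,"tx":0,"ty":0,"tz":155,"rx":0,"ry":0,"rz":0},
  {"hand":1,"tx":0,"ty":0,"tz":165,"rx":0,"ry":0,"rz":0},
  {"hand":1,"tx":0,"ty":0,"tz":165,"rx":0,"ry":0,"rz":0},
  {"hand":1,"tx":0,"ty":0,"tz":165,"rx":0,"ry":0,"rz":0},
])

```text
t: 16.82
position: [0.6196, -0.2446, 0.0997]
tcp_rot: [-3.14, -0.047, -0.012]
wrist_force: [-0.2, -0.0, -2.0]
width: 0.0172
```

Run:
```python
from h import *
s=get_state();print(s["t"],s["position"],s["q"],s["width"],s["wrist_force"],s["tcp_rot"])
rows([((.62,-.245,.068),down(YAW-90))])
```

```text
16.825 [ 0.6196 -0.2446  0.0997] [-0.2264  0.6995  0.8712  1.452  -0.5536  1.2391 -0.8342] 0.017159563253998884 [-0.2305 -0.0498 -2.024 ] [-3.1398 -0.0469 -0.0123]
[ 0.1  0.4 31.7] [-0.001 -0.008 -0.002]
```

Call:
arm_command([
  {"hand":1,"tx":0,"ty":0,"tz":12,"rx":0,"ry":-0.008,"rz":0},
  {"hand":1,"tx":0,"ty":0,"tz":22,"rx":0,"ry":-0.008,"rz":0},
  {"hand":1,"tx":0,"ty":0,"tz":28,"rx":0,"ry":-0.008,"rz":0},
  {"hand":1,"tx":0,"ty":0,"tz":31,"rx":0,"ry":-0.008,"rz":0},
  {"hand":1,"tx":0,"ty":0,"tz":31,"rx":0,"ry":-0.008,"rz":0},
  {"hand":1,"tx":0,"ty":0,"tz":31,"rx":0,"ry":-0.008,"rz":0},
])

```text
t: 17.58
position: [0.6191, -0.2447, 0.0674]
tcp_rot: [-3.139, -0.046, 0.003]
wrist_force: [0.0, 0.9, -1.5]
width: 0.0174
```

Call:
arm_command([
  {"hand":1,"tx":0,"ty":0,"tz":1,"rx":0,"ry":0,"rz":0},
  {"hand":1,"tx":0,"ty":0,"tz":1.5,"rx":0,"ry":0,"rz":0},
  {"hand":1,"tx":0,"ty":0,"tz":1.5,"rx":0,"ry":0,"rz":0},
])

```text
t: 17.95
position: [0.6194, -0.2446, 0.0665]
tcp_rot: [-3.14, -0.046, 0.002]
wrist_force: [-1.0, 1.6, 5.0]
width: 0.0174
```

Contact (+5 N). Release and withdraw.

Call:
arm_command([
  {"hand":0.3,"tx":0,"ty":0,"tz":0,"rx":0,"ry":0,"rz":0},
  {"hand":-0.4,"tx":0,"ty":0,"tz":0,"rx":0,"ry":0,"rz":0},
  {"hand":-1,"tx":0,"ty":0,"tz":0,"rx":0,"ry":0,"rz":0},
  {"hand":-1,"tx":0,"ty":0,"tz":0,"rx":0,"ry":0,"rz":0},
  {"hand":-1,"tx":0,"ty":0,"tz":0,"rx":0,"ry":0,"rz":0},
  {"hand":-1,"tx":0,"ty":0,"tz":-20,"rx":0,"ry":0,"rz":0},
  {"hand":-1,"tx":0,"ty":0,"tz":-60,"rx":0,"ry":0,"rz":0},
  {"hand":-1,"tx":0,"ty":0,"tz":-110,"rx":0,"ry":0,"rz":0},
  {"hand":-1,"tx":0,"ty":0,"tz":-160,"rx":0,"ry":0,"rz":0},
  {"hand":-1,"tx":0,"ty":0,"tz":-160,"rx":0,"ry":0,"rz":0},
])

```text
t: 19.2
position: [0.6208, -0.2468, 0.2324]
tcp_rot: [3.139, 0.045, 0.01]
wrist_force: [0.5, 0.1, -0.7]
width: 0.0849
```

Run:
```python
from h import *
s=get_state();print(s["t"],s["position"],s["width"],s["wrist_force"])
t=eyes.get_image("top")[:,:,::-1];s=eyes.get_image("side")[:,:,::-1]
a=cv2.resize(t[180:340,190:430],(400,267),interpolation=cv2.INTER_CUBIC)
a=cv2.copyMakeBorder(a,0,133,0,0,cv2.BORDER_CONSTANT)
b=cv2.resize(s[180:380,230:430],(400,400),interpolation=cv2.INTER_CUBIC)
cv2.imwrite("pics/c9.png",np.hstack([a,b]))
```

```text
19.2 [ 0.6208 -0.2468  0.2324] 0.08494473342015338 [ 0.4904  0.0686 -0.7441]
```

View pics/c9.png

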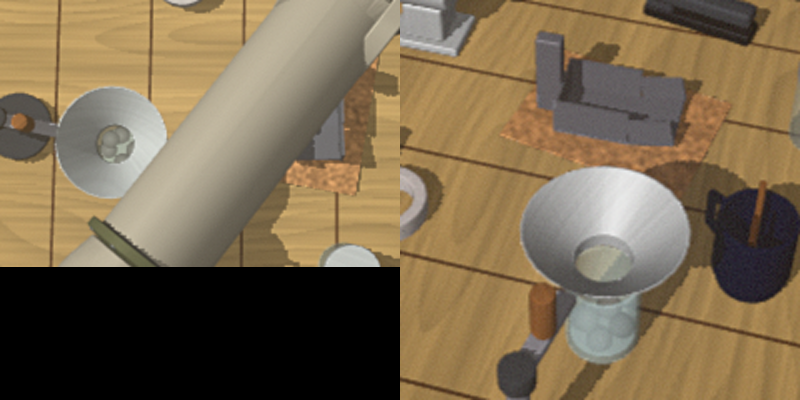

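The last picture shows the scoop standing upright and empty on its mat, the erasers in the jar under the centred funnel, and the gripper clear of everything.

```bash
python3 -c "
from station import hand_in; print(hand_in())"
```

```text
the job is handed in; nothing more can be done
None
```

I swung the funnel over the jar by its knob, poured the erasers through it and set the empty scoop back on its mat. The job went in at about 19 s of the 72 s, with no verdict reported.

- **Funnel:** the rim centre came out at (0.4856, 0.0367) against about (0.4856, 0.035) for the jar mouth. That is about 1–2 mm off, within what I can measure.
- **Pour:** I stopped at about 30° of tilt instead of the 35–45° given, because joint 2 was nearing its lower limit. The level scoop then looked empty in both views.
- **Erasers:** they are visible in the jar and I saw none outside it, but I could not count all five separately; they partly hide each other there.
- **Scoop:** it stands upright, with its origin within about 5 mm of the mat centre, worked out from the gripper pose. I felt contact at 5 N before releasing it.
- **Other items:** the mug looks undisturbed in the last picture. Only part of the stapler, tape roll and band jar is in that crop. I saw no contact with any of them and no large forces.
- **Failed call:** my first move call was refused because a row needs all seven values. Nothing moved.

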